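# Open a syringe pump for a new syringe and hold the barrel clamp up

### The arm

A 6-joint arm with a two-finger parallel gripper is mounted at the origin on the work surface. World frame = base frame: x ahead of the robot, y to its left, z up, the work surface at z = 0. Lengths are in m, angles in rad, forces in N, time in s.
With the tool pointing down it reaches from about 0.35 to 0.975 m from the base axis. Payload 4.9 kg.
Tool frame: the origin (TCP) lies midway between the tips of the shut fingers; the grasp point (between the pads) lies 19 mm behind it (manip.pinch_z is the distance from the TCP to the grasp point, in m); z points along the fingers, y is the direction in which the jaws open and shut (so a half turn about z gives the same grasp; the last joint's range is limited). The gripper opens to 85 mm and grips with 20 to 120 N. Pads are 22 mm wide; open, the fingers measure 114 mm over their backs; the gripper's body (76 mm by 85 mm) begins 54 mm behind the grasp point. The pads swing forward as they close: fully open they stand 13 mm farther back than shut.
Start: joints at [1.068, 0.053, 1.613, -0, 1.476, -0.119], TCP at [0.234, 0.58, 0.231] pointing down, gripper open.
Joint ranges: [-3.01, 3.01], [-1.01, 2.22], [0.06, 2.58], [-1.02, 4.17], [0.09, 2.62], [-3.14, 3.14]. Speed limits (rad/s): [2.57, 2.57, 3.14, 3.14, 3.14, 3.14].

### API

Orientations are given as a unit quaternion [w, x, y, z].
In Python, from plant import manip gives the robot as it stands.
- The arm moves only by the tool drive_tool, never from a script. Its argument "commands" is text: rows parted by semicolons, each of 5 numbers parted by spaces: the finger opening in mm, from 0 to 85.4, then the shift along the tool's x, y, z in units of 30 mm (1.0 is 30 mm), then the turn about the tool's z in degrees. A call has exactly 8 rows; each row shifts and turns the commanded pose from where the row before left it, along the tool's axes as they then stand; what a row does not reach is not made up. A row lasts 1/8 s, in which the tool goes at most 62.5 mm and 10.7 degrees, less where a joint would pass 70% of its speed; a pose out of reach is approached as far as the arm can. A call is refused whole if a number of a shift passes 1 or a number of a turn 10.7, either way. A call with a gripper value outside its range is refused whole. The fingers move at their own pace and stop on an object; the grip force is fixed at half the most. Time passes only in rows, so rows that do not move let the fingers close, or fill a call up. It gives the time, the measured TCP pose, the force and the opening at its end, in the units of the state.
- manip.state(): the state, without advancing time (a new reading comes with each control period).
- manip.grab_frame(name): name is "scene" or "top" or "wrist"; returns the picture (480x640x3 uint8, red, green, blue); there is no depth.
- manip.camera_params(name): a dict with "fx", "fy", "cx", "cy" (pixels), "xyz" and "orientation" of the camera in the world. Camera axes: x right, y down, z forward; pixel columns grow to the right and rows downward; lengths in m; the calibration is good to about 2 mm. A picture is of the moment at which its call begins: read the wrist's pose just before it. camera_params takes no time and is no camera call; for the wrist camera it gives the pose at the moment of the call.
- manip.job_done(): hands the job in, once; it reports no verdict.
The state is a dict: "time": time; "joint_pos": joint angles; "joint_vel": joint speeds; "joint_efforts": joint torques, N m; "tool_pos": TCP position; "tool_rot": TCP orientation; "contact_force": force on the tool from outside, world axes, zero at the start; "ft_torque": the same for the moment, N m; "gripper_width": opening from 0.0 (shut) to 1.0 (fully open).
Only numpy, scipy, OpenCV 4.12 (cv2) and the standard library are available. Lean on these libraries where they do the work, as an engineer would, in place of code of your own. Each camera call takes 0.05 s, during which the arm holds its last target. There are 200 camera calls.

### The job

Open the syringe pump so that I can lay the next syringe in: swing the flat retainer bar on the pusher block round until it clicks into its open end stop, then lift the barrel clamp, the one with the black knob, against its spring until the top of the clamp arm is level with the rubber ring on the guide pin, and hold it there. Finish while still holding the clamp up at the ring, with the retainer still open; leave the pusher block where it stands and do not disturb the glassware, tools and boxes around.

Things in the scene. Friction and masses are not known exactly. Their poses are not given: they have to be found in the camera images.
- pump: laboratory syringe pump, fixed; off-white housing 160 (x) by 300 (y) by 85 mm high. Origin under its centre; x points out of its control panel, away from the robot (yaw within 0.35), z up. On the deck: barrel holder with V groove at the -y end (top at 118 mm), guide rods along y with the pusher block, end block at the +y end (119 mm). Heights in these notes are above the bench
- clamp: spring-loaded barrel clamp on the holder: upright rod at pump x -28, y -107 mm that slides up 0 to 56 mm, with a flat arm 18 mm wide reaching 54 mm to pump +x (124 to 134 mm high) and a black knob on top. Those heights are for the clamp fully down, as it starts. Origin on the rod's axis, 118 mm high when down, rises with it. The pull is about 8 N at first, 14 N at 50 mm; let go, it snaps down
- clamp_knob (a point): centre of the clamp's black knob, an upright cylinder 26 mm in diameter, 32 mm tall (146 to 178 mm high when the clamp is down), this point at 162; moves with the clamp. The guide pin stands 32 mm from the knob's axis towards pump -y, so close the fingers along the pump's x axis: those two sides are free above the arm
- clamp_top (a point): point on the top face of the clamp arm at the guide pin (where a two-pronged fork of the arm straddles the pin); 28 mm below the knob's centre; moves up and down with the clamp. This is the height to bring level with the ring
- ring: dark rubber O-ring, 13 mm in diameter, 4 mm thick, on the guide pin: an upright bright steel pin 6 mm in diameter at pump x -28, y -139 mm, its top 194 mm high. Origin at the ring's centre. It marks how far to lift the clamp: 22 to 44 mm above the arm's top face at rest, differing between starts; it does not move on the pin
- retainer (a joint): angle (rad) of the retainer, a flat steel bar 72 by 14 mm on top of the pusher block, on a vertical hinge. 0 = closed as it starts, pointing from the hinge to pump +x; grows anticlockwise from above, towards pump +y; 1.75 = open at its end stop. A toggle spring resists up to 1.25 (about 3 N at the post; let go there, it swings shut), then snaps the bar on to the stop and keeps it there
- retainer_hinge (a point): point on the retainer's vertical hinge axis, 154 mm high (mid-height of the finger post). In the pump's frame at x -32 mm, y 5 to 51 mm: where the pusher block stands differs between starts
- retainer_post (a point): centre of the retainer's upright round steel finger post near the bar's free end, 58 mm from the hinge axis, 12 mm in diameter, 26 mm tall (141 to 167 mm high, this point at 154; the bar's top face is at 141); swings with the bar. Only the hinge head (12 mm wide, top at 147) stands higher than the bar near it
- pusher_mid (a point): centre of the top face (132 mm high) of the aluminium pusher block, 84 (pump x) by 44 mm (pump y), which carries the retainer; it stands locked on the lead screw and holds against about 80 N
- vial: 2 ml amber vial with black cap, 12 mm in diameter, 32 mm tall, standing on the pump's deck at its +x edge between holder and pusher; loose. Origin under its centre
- syringe: glass syringe 170 mm long, barrel 20 mm in diameter, lying in the white tray beyond the pump; loose. Origin below its barrel, y along it
- tray: white plastic tray 85 by 250 by 18 mm, fixed, beyond the pump's control panel. Origin under its centre
- vial_rack: grey vial rack 100 by 65 by 28 mm (48 mm high with vials) beside the pump's -y end; loose. Origin under its centre
- wrench: steel fitting wrench 130 mm long lying beside the pump's +y end; loose
- carton: blue carton 70 by 110 by 45 mm beyond the pump's +y end; loose. Origin under its centre
- amber_bottle: amber glass bottle with white cap, 86 mm in diameter, 190 mm tall, standing to the left; loose. Origin under its centre
- beaker: glass beaker 68 mm in diameter, 85 mm tall, standing to the right; loose. Origin under its centre
Mind the look-alikes: they are no part of the job. Of the things that look like the wrench, take the one that is farthest to the robot's left at the start.

How it is judged:
On the way, in this order (a step that is already met when the one before it is completed fails the run):
1. the retainer bar is swung open and seated at its end stop (value of joint retainer above 1.68 rad), for 0.3 s.
2. the barrel clamp is lifted until its arm is level with the ring (z of clamp_top in the frame of ring between -0.005 and 0.005 m and contact force between clamp and the fingers above 3 N), for 0.3 s.
At the end, for the whole second after the job is handed in: The retainer is open at its end stop (joint above 1.68 rad); the top face of the clamp arm is within 5 mm of the height of the ring's centre and still, held there by the fingers (more than 3 N on the clamp) and by nothing else, through the last second (all of step 2 and value of joint retainer above 1.68 rad and linear speed of clamp below 0.01 m/s and contact force between clamp and vial below 0.3 N and contact force between clamp and wrench below 0.3 N and contact force between clamp and syringe below 0.3 N); the arm keeps its last pose, push and grip.
It fails at once if the pusher block is shifted by more than 6 mm (distance of pusher_mid from where it was at the start of the episode above 0.006 m).
It fails at once if the vial on the pump is moved by more than 15 mm or tipped over (distance of vial from where it was at the start of the episode above 0.015 m or angle between vial's own z axis and vertical above 0.5 rad).
It fails at once if something standing around is moved by more than 25 mm or tipped (distance of any of syringe, vial_rack, wrench, carton, amber_bottle, beaker from where it was at the start of the episode above 0.025 m or angle between any of amber_bottle, beaker's own z axis and vertical above 0.4 rad).
It also fails if it takes over 48 s, if anything falls off the work surface, if the arm or the gripper's body presses on something with over 40 N, if the wrist force passes 120 N, or if a joint passes its speed limit or range.

## Working session

There is one attempt and no reset: what is moved stays moved. The work goes in short steps, Python scripts to look and compute and a tool call to move; the robot and the scene stay as the last step left them, time stands still between calls to the robot, and variables do not carry over. Pictures are saved under pics/ and viewed, about 8 in all and at most 12, crops included, and the job is handed in when it is done.

Besides the shell and the picture viewer there is one more tool, called after ">>>" as name(argument=value, ...) on one line, values as JSON. drive_tool: Moves the arm, as the interface text tells. Its arguments: {"type":"object","properties":{"commands":{"type":"string"}},"required":["commands"]}

```bash
ls; mkdir -p pics
python3 - <<'E'
from plant import manip
import cv2
s=manip.state();print(s)
print(manip.pinch_z)
for n in("scene","top"):
    print(n,manip.camera_params(n)); f=manip.grab_frame(n); cv2.imwrite(f"pics/{n}0.png",f[:,:,::-1])
E
```

```text
pics
{'time': 0.0, 'joint_pos': array([ 1.06801529e+00,  5.33674945e-02,  1.61429440e+00,  5.94605155e-07,
        1.47596049e+00, -1.19032369e-01]), 'joint_vel': array([ 0.00173316,  0.00029715, -0.00046776, -0.00049279, -0.0007956 ,
       -0.00069766]), 'joint_efforts': array([-9.18812248e-05, -3.93663812e+01, -3.70175922e+01, -1.09520799e-04,
        6.87463616e-03, -3.19847445e-06]), 'tool_pos': array([0.2337205 , 0.57899456, 0.23005617]), 'tool_rot': array([-3.10751708e-04,  1.90699095e-01,  9.81648015e-01, -9.66119716e-04]), 'contact_force': array([ 0.54232889, -0.39066846,  0.48656874]), 'ft_torque': array([-0.0067452 ,  0.0077183 ,  0.04746666]), 'gripper_width': 1.000183282412306}
0.0187
scene {'fx': 459.86103425320533, 'fy': 459.86103425320533, 'cx': 328.7231070420632, 'cy': 241.39332647490798, 'xyz': array([0.95567911, 0.49192037, 0.94463559]), 'orientation': array([-0.10487351,  0.32916321,  0.88769552, -0.30438429])}
top {'fx': 600.8725553450269, 'fy': 600.8725553450269, 'cx': 315.5997048624077, 'cy': 243.97795037523764, 'xyz': array([0.29442973, 0.01218852, 1.75647552]), 'orientation': array([-0.05438769,  0.70606553, -0.70456331,  0.04586925])}
```

View pics/scene0.png

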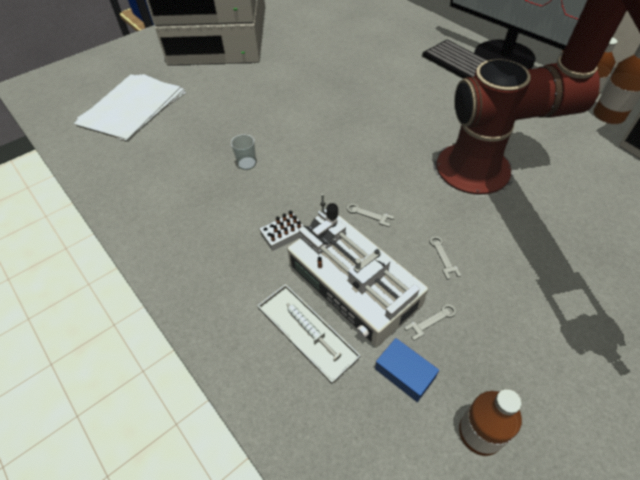

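View pics/top0.png

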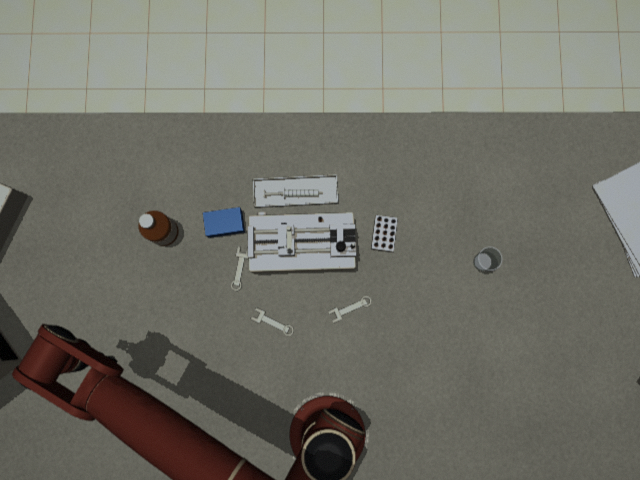

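The top view shows the pump centred near (302,242). The retainer sits on the pusher at about (288,240), the black knob at (341,246), and the vial at (320,219). There are three wrenches, at (239,268), (272,321) and (350,308); the leftmost, at the pump's +y end, is the real one. Possible look-alikes for the knob are the black rack vials at (384,233), the vial cap at (320,219) and the pin/ring at (352,247). I'll check with a close crop.

```bash
python3 - <<'E'
import cv2,numpy as np
a=cv2.imread("pics/top0.png")[200:285,235:370]; b=cv2.imread("pics/scene0.png")[185:345,250:440]
a=cv2.resize(a,None,fx=5,fy=5,interpolation=cv2.INTER_CUBIC)[:,:]
cv2.imwrite("pics/topc.png",a)
cv2.imwrite("pics/scenec.png",cv2.resize(b,None,fx=3.7,fy=3.7,interpolation=cv2.INTER_CUBIC))
E
cat > h.py <<'E'
import numpy as np
from plant import manip
from scipy.spatial.transform import Rotation as R
def rot(q): return R.from_quat([q[1],q[2],q[3],q[0]]).as_matrix()
def ray(P,u,v):
    d=rot(P["orientation"])@np.array([(u-P["cx"])/P["fx"],(v-P["cy"])/P["fy"],1]); return np.array(P["xyz"]),d/np.linalg.norm(d)
def onz(P,u,v,z):
    o,d=ray(P,u,v); return o+d*(z-o[2])/d[2]
def tri(r1,r2):
    A=sum(np.eye(3)-np.outer(d,d) for o,d in(r1,r2)); b=sum((np.eye(3)-np.outer(d,d))@o for o,d in(r1,r2)); return np.linalg.solve(A,b)
def proj(P,p):
    c=rot(P["orientation"]).T@(np.array(p)-P["xyz"]); return c[0]/c[2]*P["fx"]+P["cx"],c[1]/c[2]*P["fy"]+P["cy"]
E
```

```text
(no output)
```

View pics/topc.png

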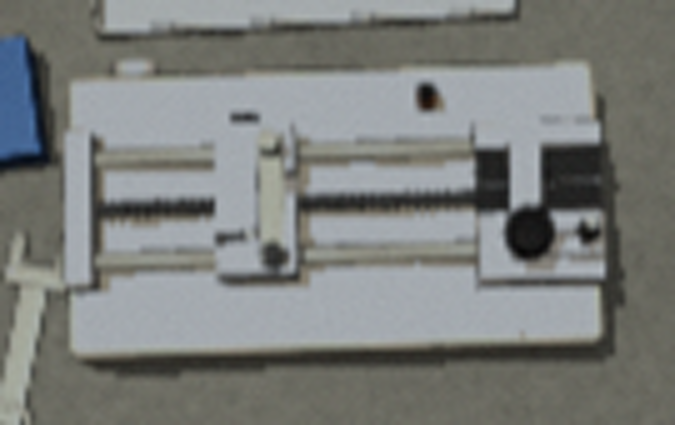

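View pics/scenec.png

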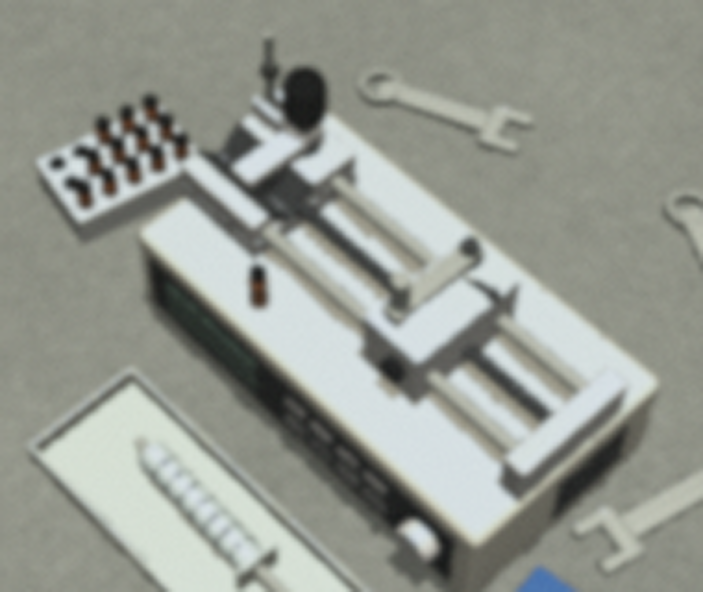

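The crops confirm the choice. In the top crop the knob is at (529,232), the pin at (588,232), the hinge head at (274,256) and the post at (269,143). In the scene crop the pin runs up from (268,42), with the ring around (269,65). Next I'll turn these into positions.

Run:
```python
from h import *
T=manip.camera_params("top");S=manip.camera_params("scene")
t=lambda x,y:(235+(x+.5)/5-.5,200+(y+.5)/5-.5); s=lambda x,y:(250+(x+.5)/3.7-.5,185+(y+.5)/3.7-.5)
c=[onz(T,*t(*p),.085) for p in((70,80),(593,63),(603,343),(72,356))]
cen=np.mean(c,0); ey=(c[0]+c[3]-c[1]-c[2]); yaw=np.arctan2(-ey[0],ey[1]); print("cen",cen,"yaw",yaw,[np.round(p,3) for p in c])
Rz=R.from_euler('z',yaw).as_matrix()
def pf(n,p): print(n,np.round(p,4),"pump",np.round(Rz.T@(p-cen*[1,1,0]),4))
pf("knob",onz(T,*t(529,232),.178)); pf("hinge",onz(T,*t(274,256),.147)); pf("post",onz(T,*t(269,143),.167))
pf("vial",onz(T,*t(428,94),.117)); pf("hinge_s",onz(S,*s(470,248),.147)); pf("knob_s",onz(S,*s(304,84),.170))
pf("pusher c", (onz(T,*t(217,200),.132)+onz(T,*t(298,200),.132))/2)
pf("pintop_s",onz(S,*s(268,42),.194)); pf("pinring", onz(S,*s(269,65),.165))
pw=Rz@np.array([-.028,-.139,0])+cen*[1,1,0]
for z in(.15,.16,.17,.18,.194): print(z,(np.array(proj(S,[pw[0],pw[1],z]))-[250,185])*3.7)
```

```text
cen [0.54015663 0.07252847 0.085     ] yaw 0.030037230542916075 [array([0.614, 0.223, 0.085]), array([ 0.624, -0.073,  0.085]), array([ 0.465, -0.078,  0.085]), array([0.457, 0.219, 0.085])]
knob [ 0.5146 -0.0342  0.178 ] pump [-0.0288 -0.1059  0.178 ]
hinge [0.5056 0.1027 0.147 ] pump [-0.0336  0.0312  0.147 ]
post [0.5642 0.1049 0.167 ] pump [0.025  0.0316 0.167 ]
vial [0.6003 0.0198 0.117 ] pump [ 0.0585 -0.0545  0.117 ]
hinge_s [0.5071 0.1064 0.147 ] pump [-0.032   0.0348  0.147 ]
knob_s [ 0.5099 -0.0378  0.17  ] pump [-0.0335 -0.1094  0.17  ]
pusher c [0.5385 0.1129 0.132 ] pump [-0.0004  0.0404  0.132 ]
pintop_s [ 0.518  -0.0614  0.194 ] pump [-0.0261 -0.1332  0.194 ]
pinring [ 0.5131 -0.0674  0.165 ] pump [-0.0312 -0.1391  0.165 ]
0.15 [264.50780554  82.56664185]
0.16 [264.07794021  71.79424636]
0.17 [263.64156858  60.85880332]
0.18 [263.1985418   49.75658275]
0.194 [262.56683065  33.92594495]
```

>>> drive_tool(commands="60 -1 -0.66 -0.1 0;60 -1 -0.66 -0.1 0;60 -1 -0.66 -0.1 0;60 -1 -0.66 -0.1 0;60 -1 -0.66 -0.1 0;60 -1 -0.66 -0.1 0;60 -1 -0.66 -0.1 0;60 -1 -0.66 -0.1 0")

```text
time: 1.1
tool_pos: [0.3975, 0.3416, 0.2548]
tool_rot: [-0.0, 0.191, 0.982, -0.0]
contact_force: [0.3, 0.6, 0.0]
gripper_width: 0.7
```

>>> drive_tool(commands="60 -1 -0.66 -0.1 0;60 -1 -0.66 -0.1 0;60 -1 -0.66 -0.1 0;60 -1 -0.66 -0.1 0;60 -1 -0.66 -0.1 0;60 -1 -0.66 -0.1 0;60 -1 -0.66 -0.1 0;60 -1 -0.66 -0.1 0")

```text
time: 2.1
tool_pos: [0.5607, 0.105, 0.2788]
tool_rot: [-0.0, 0.191, 0.982, -0.0]
contact_force: [-0.1, 0.8, 0.2]
gripper_width: 0.703
```

>>> drive_tool(commands="24 0 0 0 10.7;24 0 0 0 10.7;24 0 0 0 10.7;24 0 0 0 10.7;24 0 0 0 10.7;24 0 0 0 10.7;24 0 0 0 10.7;24 0 0 0 10.7")

```text
time: 3.1
tool_pos: [0.5602, 0.106, 0.2786]
tool_rot: [-0.0, 0.809, 0.588, -0.0]
contact_force: [-0.1, 0.4, 0.4]
gripper_width: 0.28
```

>>> drive_tool(commands="24 0 0 0 10.7;24 0 0 0 10.7;24 0 0 0 10.7;24 0 0 0 10.7;24 0 0 0 10.7;24 0 0 0 10.7;24 0 0 0 8;24 0 0 0 0")

```text
time: 4.1
tool_pos: [0.5602, 0.106, 0.2787]
tool_rot: [0.0, 1.0, 0.003, -0.0]
contact_force: [-0.0, 0.4, 0.2]
gripper_width: 0.279
```

Run:
```python
from h import *
import cv2
s=manip.state();print(s["time"],s["tool_pos"],np.round(rot(s["tool_rot"]),3),s["joint_pos"],s["gripper_width"],s["contact_force"])
W=manip.camera_params("wrist");print(W); f=manip.grab_frame("wrist"); cv2.imwrite("pics/w1.png",f[:,:,::-1])
np.save("w1.npy",W,allow_pickle=True)
```

```text
4.1 [0.56021586 0.10601957 0.27870734] [[ 1.     0.005 -0.001]
 [ 0.005 -1.    -0.   ]
 [-0.001  0.    -1.   ]] [ 5.65307987e-02 -1.00897945e-01  1.68535777e+00 -8.48090386e-06
  1.55811481e+00  1.62197210e+00] 0.2792631125915416 [-0.03789408  0.42655226  0.17442921]
{'fx': 346.99476073716033, 'fy': 346.99476073716033, 'cx': 323.1006857036288, 'cy': 244.12778249175614, 'xyz': array([0.62837217, 0.10605957, 0.42195689]), 'orientation': array([ 0.09787472,  0.70227931, -0.69846352, -0.09681438])}
```

View pics/w1.png

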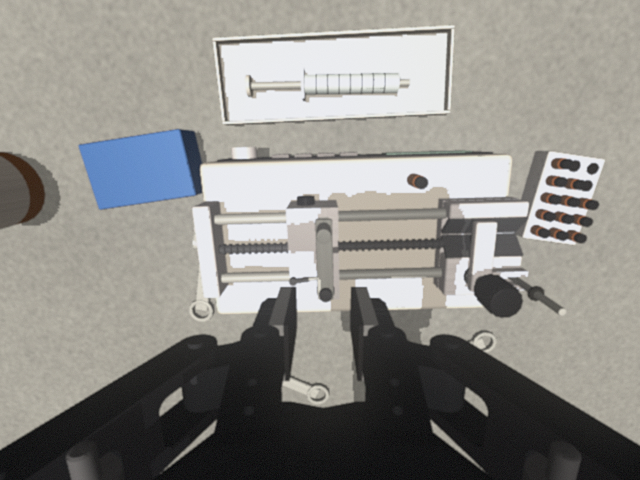

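The wrist view shows the hinge head at (325,295), the post near (323,228), the knob at (498,295), the ring on the pin at about (536,293) and the pin's tip at about (563,312). I'll crop around the post and ring for better pixels.

Run:
```python
import cv2,numpy as np
f=cv2.imread("pics/w1.png")
a=cv2.resize(f[190:330,280:370],None,fx=4,fy=4,interpolation=cv2.INTER_CUBIC)
b=cv2.resize(f[230:330,465:575],None,fx=4,fy=4,interpolation=cv2.INTER_CUBIC)
c=np.zeros((560,800,3),np.uint8);c[:,:360]=a;c[:400,360:]=b
cv2.imwrite("pics/w1c.png",c)
```

```text
(no output)
```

View pics/w1c.png

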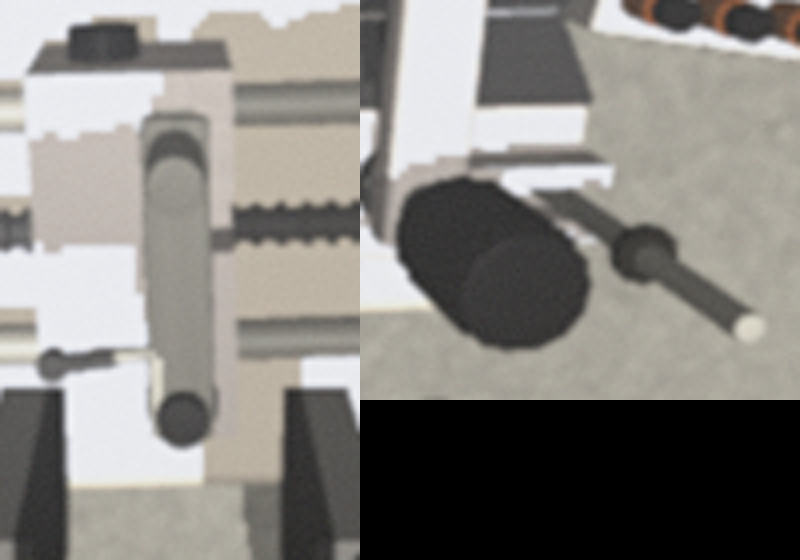

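In this crop the post's top is at (175,185) and the hinge top at (183,418). In the right-hand panel the knob's top is at (527,291), the ring's centre at (644,253) and the pin's tip at (750,327).

Run:
```python
from h import *
W=np.load("w1.npy",allow_pickle=True).item()
a=lambda x,y:(280+(x+.5)/4-.5,190+(y+.5)/4-.5); b=lambda x,y:(465+(x-360+.5)/4-.5,230+(y+.5)/4-.5)
cen=np.array([.54016,.07253,0]);Rz=R.from_euler('z',.03).as_matrix()
def pf(n,p): print(n,np.round(p,4),"pump",np.round(Rz.T@(p-cen),4))
h=onz(W,*a(183,418),.147);p=onz(W,*a(175,185),.167);k=onz(W,*b(527,291),.178);pt=onz(W,*b(750,327),.194)
for n,q in zip(("hinge","post","knob","pin"),(h,p,k,pt)):pf(n,q)
print(np.linalg.norm((p-h)[:2]), np.arctan2(p[1]-h[1],p[0]-h[0]),np.linalg.norm((k-pt)[:2]))
# ring: ray vs vertical line at pin
o,d=ray(W,*b(644,253)); S=(pt*[1,1,0],np.array([0,0,1.])); q=tri((o,d),S);print("ring",q)
T=manip.camera_params("scene"); s=lambda x,y:(250+(x+.5)/3.7-.5,185+(y+.5)/3.7-.5)
print("ring tri scene+wrist",tri((o,d),ray(T,*s(269,65))))
```

```text
hinge [0.5058 0.1032 0.147 ] pump [-0.0334  0.0317  0.147 ]
post [0.5626 0.1053 0.167 ] pump [0.0234 0.0321 0.167 ]
knob [ 0.5135 -0.0354  0.178 ] pump [-0.0299 -0.1071  0.178 ]
pin [ 0.5142 -0.0675  0.194 ] pump [-0.0302 -0.1392  0.194 ]
0.056827436487849 0.03652176692872448 0.03210862081450886
ring [ 0.51419512 -0.06757205  0.16140691]
ring tri scene+wrist [ 0.52534668 -0.05137066  0.18659539]
```

>>> drive_tool(commands="24 0.13 0.03 -0 0;24 0 0 0.8 0;24 0 0 0.8 0;24 0 0 0.8 0;24 0 0 0.7 0;24 0 0 0.6 0;24 0 0 0.4 0;24 0 0 0.3 0")

```text
time: 5.15
tool_pos: [0.5645, 0.1052, 0.1468]
tool_rot: [0.0, 1.0, 0.002, 0.0]
contact_force: [0.2, -0.4, 0.0]
gripper_width: 0.285
```

>>> drive_tool(commands="24 -0.0115 -0.21 0 -6.25;24 -0.0115 -0.21 0 -6.25;24 -0.0115 -0.21 0 -6.25;24 -0.0115 -0.21 0 -6.25;24 -0.0115 -0.21 0 -6.25;24 -0.0115 -0.21 0 -6.25;24 -0.0115 -0.21 0 -6.25;24 -0.0115 -0.21 0 -6.25")

```text
time: 6.15
tool_pos: [0.544, 0.1487, 0.1474]
tool_rot: [0.001, 0.905, 0.426, 0.0]
contact_force: [0.1, -2.6, -1.0]
gripper_width: 0.283
```

>>> drive_tool(commands="24 -0.0115 -0.21 0 -6.25;24 -0.0115 -0.21 0 -6.25;24 -0.0115 -0.21 0 -6.25;24 -0.0115 -0.21 0 -6.25;24 -0.0115 -0.21 0 -6.25;24 -0.0115 -0.21 0 -6.25;24 -0.0115 -0.21 0 -6.25;24 -0.0115 -0.21 0 -6.25")

```text
time: 7.15
tool_pos: [0.4964, 0.162, 0.1479]
tool_rot: [0.0, 0.64, 0.768, 0.0]
contact_force: [-0.3, 0.5, -0.6]
gripper_width: 0.281
```

>>> drive_tool(commands="24 0 0 -0.3 0;24 0 0 -0.6 0;24 0 0 -0.9 0;24 0 0 -0.9 0;60 0 0 -0.6 8.6;60 -0.6 0.1 0 0;60 -0.9 0.1 0 0;60 -1 0.1 0 0")

```text
time: 8.15
tool_pos: [0.5073, 0.0855, 0.2459]
tool_rot: [-0.0, 0.696, 0.718, -0.0]
contact_force: [0.8, -0.1, -1.2]
gripper_width: 0.706
```

>>> drive_tool(commands="60 -1 0.07 0 0;60 -1 0 0 0;60 -1 0 0 0;60 -0.7 0 0 0;60 -0.38 0 0 0;60 0 0 0 0;60 0 0 0 0;60 0 0 0 0")

```text
time: 9.15
tool_pos: [0.5129, -0.0345, 0.2463]
tool_rot: [-0.0, 0.697, 0.717, 0.0]
contact_force: [-0.6, -0.0, -0.2]
gripper_width: 0.698
```

Run:
```python
from h import *
import cv2
s=manip.state();print(s["time"],s["tool_pos"],np.round(rot(s["tool_rot"]),3),s["gripper_width"],s["contact_force"])
W=manip.camera_params("wrist"); f=manip.grab_frame("wrist"); cv2.imwrite("pics/w2.png",f[:,:,::-1])
np.save("w2.npy",W,allow_pickle=True)
```

```text
9.15 [ 0.51288211 -0.03453258  0.24630074] [[-0.029  1.     0.   ]
 [ 1.     0.029  0.   ]
 [ 0.     0.    -1.   ]] 0.6980519162108647 [-0.55855416 -0.02927497 -0.21704933]
```

View pics/w2.png

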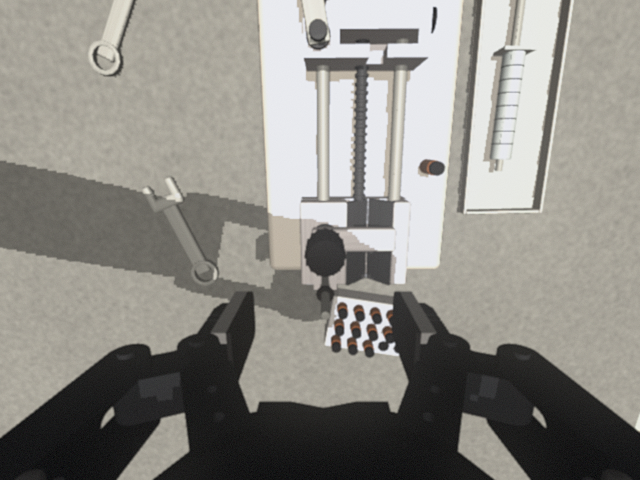

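The retainer bar now points from its hinge at (317,30) up and slightly left, past square, so it looks open. The knob is at (325,250) between the pads. I'll lower and grip.

>>> drive_tool(commands="60 0 0.05 0.4 0;60 0 0 0.6 0;60 0 0 0.6 0;60 0 0 0.6 0;60 0 0 0.5 0;60 0 0 0.4 0;60 0 0 0.3 0;60 0 0 0 0")

```text
time: 10.2
tool_pos: [0.5141, -0.035, 0.1436]
tool_rot: [-0.0, 0.697, 0.717, -0.0]
contact_force: [-0.4, -0.5, 0.1]
gripper_width: 0.704
```

>>> drive_tool(commands="20 0 0 0 0;20 0 0 0 0;20 0 0 0 0;20 0 0 0 0;20 0 0 0 0;20 0 0 0 0;20 0 0 0 0;20 0 0 0 0")

```text
time: 11.2
tool_pos: [0.514, -0.0352, 0.1454]
tool_rot: [-0.0, 0.697, 0.717, -0.001]
contact_force: [-4.2, -0.4, 5.1]
gripper_width: 0.286
```

Run:
```python
from h import *
import cv2
s=manip.state();print(s["time"],s["tool_pos"],s["gripper_width"],s["contact_force"])
f=manip.grab_frame("top"); a=cv2.resize(f[200:285,235:370,::-1],None,fx=5,fy=5,interpolation=cv2.INTER_CUBIC)
cv2.imwrite("pics/top2.png",a)
```

```text
11.2 [ 0.51401719 -0.0352468   0.14541325] 0.2856287256438201 [-4.18292426 -0.3640473   5.0534238 ]
```

View pics/top2.png

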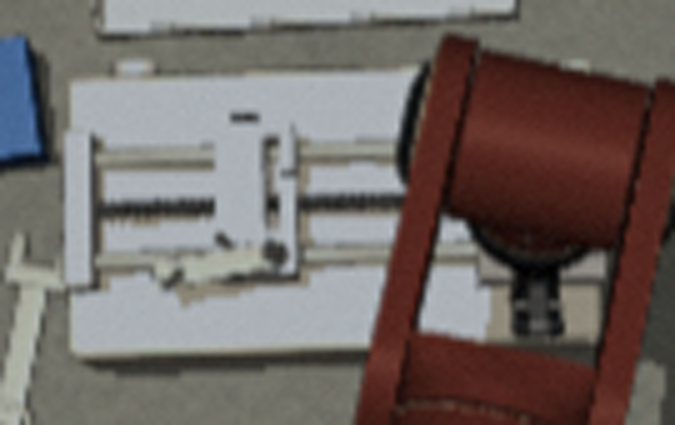

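The retainer bar, from the hinge at (274,254) to its post at (168,275), is at about 1.74 rad, so it is on its open stop. The knob is gripped. I'll lift by about 27 mm.

>>> drive_tool(commands="20 0 0 -0.1 0;20 0 0 -0.15 0;20 0 0 -0.15 0;20 0 0 -0.15 0;20 0 0 -0.15 0;20 0 0 -0.1 0;20 0 0 -0.1 0;20 0 0 0 0")

```text
time: 12.25
tool_pos: [0.514, -0.0352, 0.1712]
tool_rot: [-0.0, 0.697, 0.717, -0.0]
contact_force: [-0.3, -3.5, -10.2]
gripper_width: 0.284
```

Run:
```python
from h import *
import cv2
s=manip.state();print(s["time"],s["tool_pos"],s["gripper_width"],s["contact_force"])
W=manip.camera_params("wrist"); f=manip.grab_frame("wrist"); np.save("w3.npy",W,allow_pickle=True)
f=f[:,:,::-1];cv2.imwrite("pics/w3.png",f);print(proj(W,[.5142,-.0675,.161]),proj(W,[.5142,-.0675,.194]),proj(W,[.514,-.035,.2]))
cv2.imwrite("pics/w3c.png",cv2.resize(f[190:340,240:420],None,fx=4,fy=4,interpolation=cv2.INTER_CUBIC))
g=manip.grab_frame("scene")[:,:,::-1];cv2.imwrite("pics/s3.png",g)
```

```text
12.25 [ 0.51397132 -0.03517338  0.17122422] 0.2842986139247235 [ -0.25975276  -3.47325854 -10.23754515]
(np.float64(323.4594086311278), np.float64(353.5439018924165)) (np.float64(323.45055224034445), np.float64(399.51874899001325)) (np.float64(325.4118169935674), np.float64(337.3760581097856))
```

View pics/w3c.png

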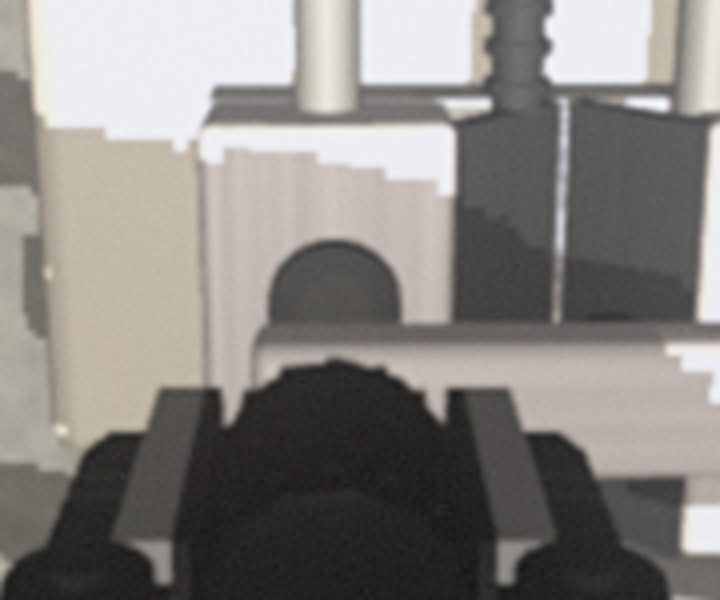

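The wrist crop shows the clamp lifted and held. The arm's +y top edge is at crop row ~345, and the ring is hidden behind the knob. I'll compute the arm height from that edge and look at the scene camera.

Run:
```python
from h import *
import cv2
W=np.load("w3.npy",allow_pickle=True).item()
for v in (322,345):
    o,d=ray(W,240+550/4,190+v/4); print(v,o+d*((-.026+.0005)-o[1])/d[1])
S=manip.camera_params("scene")
for z in(.13,.16,.194): print(z,proj(S,[.5142,-.0675,z]))
g=cv2.imread("pics/s3.png");a=cv2.imread("pics/scene0.png")
c=[cv2.resize(i[190:250,300:350],None,fx=8,fy=8,interpolation=cv2.INTER_CUBIC) for i in(a,g)]
cv2.imwrite("pics/s3c.png",np.hstack(c))
```

```text
322 [ 0.53988663 -0.0255      0.15201771]
345 [ 0.53868772 -0.0255      0.16001346]
0.13 (np.float64(322.3477750874914), np.float64(212.49595097909304))
0.16 (np.float64(322.01889052620123), np.float64(203.88603490911902))
0.194 (np.float64(321.6277844830692), np.float64(193.64721374762468))
```

View pics/s3c.png

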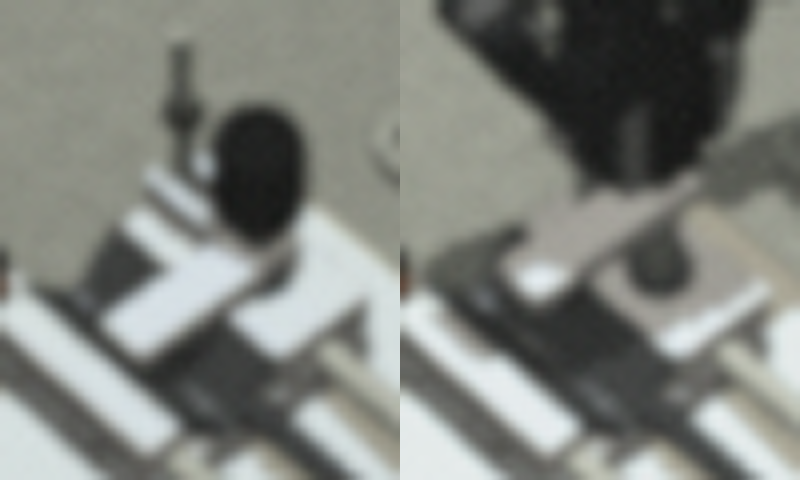

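In the scene crop the ring is at (180,108) and the pin's tip at about (180,40), which puts the ring at z ≈ 0.163–0.165. The wrist view gave 0.161. I'll use the second wrist picture as the tie-breaker.

Run:
```python
from h import *
import cv2
W=np.load("w2.npy",allow_pickle=True).item()
for z in(.134,.16,.165,.194): print(z,(np.array(proj(W,[.5142,-.0675,z]))-[280,230])*7)
f=cv2.imread("pics/w2.png");cv2.imwrite("pics/w2c.png",cv2.resize(f[230:310,280:370],None,fx=7,fy=7,interpolation=cv2.INTER_CUBIC))
f=cv2.imread("pics/w2.png");cv2.imwrite("pics/w2c.png",cv2.resize(f[230:315,280:370],None,fx=7,fy=7,interpolation=cv2.INTER_CUBIC))
```

```text
0.134 [312.31636252 348.54822508]
0.16 [313.39313476 442.86298136]
0.165 [313.62554243 463.21962897]
0.194 [315.17777796 599.18033648]
```

View pics/w2c.png

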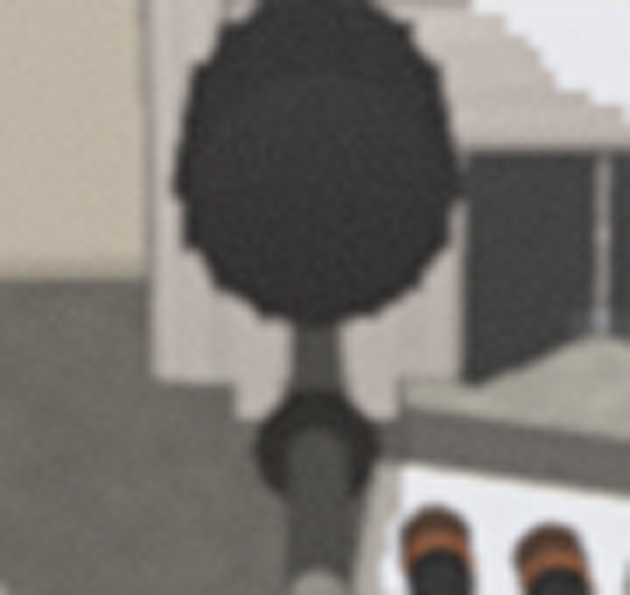

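The ring is centred at row ~446 and the pin's tip agrees with the prediction, giving a ring z of about 0.161–0.162. The arm's top is at about 0.160, so I'll raise it 1.5 mm and hold.

>>> drive_tool(commands="20 0 0 -0.05 0;20 0 0 0 0;20 0 0 0 0;20 0 0 0 0;20 0 0 0 0;20 0 0 0 0;20 0 0 0 0;20 0 0 0 0")

```text
time: 13.35
tool_pos: [0.514, -0.0351, 0.1726]
tool_rot: [-0.0, 0.697, 0.717, -0.0]
contact_force: [-3.5, -4.5, -11.1]
gripper_width: 0.285
```

Run:
```python
from h import *
s=manip.state();print(s["time"],s["tool_pos"],s["gripper_width"],s["contact_force"],abs(s["joint_vel"]).max())
if s["contact_force"][2]<-7 and abs(s["tool_pos"][2]-.1727)<.002: print(manip.job_done())
```

```text
13.35 [ 0.51398113 -0.03513409  0.17255692] 0.2854470877907175 [ -3.52180683  -4.50666482 -11.08151111] 0.001350554865127022
the job is handed in; nothing more can be done
None
```

I swung the retainer open, lifted the barrel clamp to the ring, and handed the job in at 13.35 s with the gripper still holding the clamp. No verdict is reported on hand-in.

- **Retainer:** the top camera showed the bar at about 1.74 rad after it snapped over, against the 1.68 needed. I did not photograph it again after lifting the clamp.
- **Clamp height:** I estimate the top of the clamp arm at about 161 mm. I got that from the wrist view before the last 1.4 mm raise, and the tool's measured rise agrees.
- **Hold:** the pull on the gripper was about 11 N and the arm was still when I handed it in.
- **Ring height (my checks disagreed):** two wrist views put the ring at 161–162 mm, while the coarser scene view put it at 163–165 mm. I went with the wrist views. The clamp is within 5 mm of the ring either way, though only just at the top of the scene range.
- **Other items:** I felt no unexpected contact, and the parts of the pictures I looked at showed nothing else moved. I did not measure the pusher, vial or surrounding items afterwards.

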